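# Charge the glaze mill and open its filler cap

### The arm

A 6-joint arm with a two-finger parallel gripper is mounted at the origin on the work surface. World frame = base frame: x ahead of the robot, y to its left, z up, the work surface at z = 0. Lengths are in m, angles in degrees, forces in N, time in s.
With the tool pointing down it reaches from about 0.375 to 0.9 m from the base axis. Payload 3.1 kg.
Tool frame: the origin (TCP) lies at the very end of the fingers, on their centre line; the grasp point (between the pads) lies bot.grip_point_offset behind it (bot.grip_point_offset is the distance from the TCP to the grasp point, in m); z points along the fingers, y is the line along which they close (so a half turn about z gives the same grasp; the last joint's range is limited). The gripper opens to 87 mm and grips with 3 to 60 N. Pads are 19 mm wide; open, the fingers measure 117 mm over their backs; the gripper's body (75 mm by 190 mm) begins 51 mm behind the grasp point.
Start: joints at [58.814, 30.224, 82.088, -0, 67.689, -10.227], TCP at [0.224, 0.584, 0.223] pointing down, gripper open.
Joint ranges: [-176.69, 176.69], [-43.24, 126.21], [12.49, 139.97], [-82, 262], [0, 151.66], [-163.58, 163.58]. Speed limits (degrees/s): [159.86, 159.86, 180, 180, 180, 180].

### API

Orientations are given as a 3x3 rotation matrix whose columns are the frame's x, y, z axes.
In Python, from rig import bot gives the robot as it stands.
- The arm moves only by the tool move_arm, never from a script. Its argument "increments" is a list of rows, each an object with "xyz": the shift along the tool's x, y, z in mm, a list of three; "roll": the turn about the tool's z in rad; "grip": the opening in per cent of the stroke, from 0 (shut) to 100 (fully open). A call has 1 to 5 rows; each row shifts and turns the commanded pose from where the row before left it, along the tool's axes as they then stand; what a row does not reach is not made up. A row lasts 1/12 s, in which the tool goes at most 41.7 mm and 7.16 degrees, less where a joint would pass 70% of its speed; a pose out of reach is approached as far as the arm can. A call is refused whole if a number of a shift passes 41.7 or a number of a turn 0.125, either way. A call with a gripper value outside its range is refused whole. The fingers move at their own pace and stop on an object; the grip force is fixed at half the most. Time passes only in rows, so rows that do not move let the fingers close. It gives the time, the measured TCP pose, the force, the opening and the grip force at its end, in the units of the state.
- bot.read_state(): the state, without advancing time (a new reading comes with each control period).
- bot.capture(name): name is "scene" or "top" or "wrist"; returns (picture, depth): 384x512x3 uint8, red, green, blue; 384x512 float32, m along the optical axis (not along the pixel's ray), 0 where there is no reading.
- bot.camera_model(name): a dict with "intrinsics" (3x3 intrinsics, pixels), "D" ([k1, k2, p1, p2, k3] as OpenCV has them; the pictures are not rectified), "rvec" (rotation vector, rad) and "tvec" (3), from world to camera coordinates, as OpenCV has them; the wrist camera has in their place "tool_from_camera" (4x4, takes a point from camera to tool coordinates, whose origin is the TCP and whose axes are the flange's). Camera axes: x right, y down, z forward; pixel columns grow to the right and rows downward; lengths in m; the calibration is good to about 2 mm. A picture is of the moment at which its call begins: read the wrist's pose just before it. camera_model takes no time and is no camera call.
- bot.hand_in(): hands the job in; it is judged then, once.
Trained networks look in the newest picture that a camera, given by its name, has taken for a name from the list of things; names that differ only in an ending like _2 or _b are one class to them, and where a whole thing is asked for, a point or a joint stands for the part that bears it (a point fixed in the world has none). Each returns a list of dicts, best first, with "conf" (0 to 1); they miss things now and then, are a little off and sometimes report something else, mostly with a low value. They report only what shows in the picture. A call takes as long as a camera call. They do not tell look-alikes from the thing itself.
- bot.spot_in(label, camera): "at" ([x, y, z] in m, in the coordinates of the camera as it stood for that picture, good to about 4 mm: the middle of the surface that is visible of it).
- bot.trace(label, camera): "mask" (384x512 bool, what is visible of it).
The state is a dict: "time_s": time; "joint_positions": joint angles; "qvel": joint speeds; "tau": joint torques, N m; "position": TCP position; "tcp_rot": TCP orientation; "force": force on the tool from outside, world axes, zero at the start; "moment": the same for the moment, N m; "opening": opening from 0.0 (shut) to 1.0 (fully open); "grasp_force": force on a finger pad.
Only numpy, scipy, OpenCV 4.12 (cv2) and the standard library are available. Lean on these libraries where they do the work, as an engineer would, in place of code of your own. Each camera call takes 0.05 s, during which the arm holds its last target. There are 200 camera calls.

### The job

First lift the tipping tray by its bar handle so that all five grinding cylinders slide into the feed hopper, and lower the empty tray back down to level. Then unscrew the mill jar's knobbed steel cap: you cannot see whether its thread is left- or right-handed, so try it both ways by hand until one way turns freely, turn it that way until it is loose, and lift it straight up off the neck. Finish while still holding the cap level in the gripper, about 10 cm above where it sat, and do not shift the bottles, mug, tiles or brush.

Things in the scene. Friction and masses are not known exactly. Their poses are not given: they have to be found in the camera images.
- hopper: Steel feed hopper fixed to the table, an open box 150 long (its x) by 130 wide (its y), rim 102 above the table, with a low splash guard (to 136) at its far end. Origin on the table straight below the tray's hinge line; the open box lies from x = 4 to 154 mm, y = -65 to 65, and the tray lies on the -x side. z up.
- tray (a joint): Hinge of the aluminium tipping tray (112 x 118, walls 30 high, open on the hopper side), in rad: 0 = level at rest, grows as its handle end is lifted, stops at 1.25. Hinge line runs along the hopper's y, 110 mm above the table, through the hopper's origin axis. Light and free (about 3 N at the handle): it falls back when let go. The cylinders slide out by about 1.1.
- tray_bar (a point): Middle of the tray's round steel handle bar, 12 mm thick and 96 long, parallel to the hopper's y, on two thin stays 90 mm apart. With the tray level it is at x = -150, z = 160 mm in the hopper's frame, 20 mm above and 38 mm clear of the tray's rear wall, free all round: it swings 158 mm from the hinge line and may turn between the fingers, so a tool pointing down can carry it up the arc.
- media0_center (a point): Centre of a white ceramic grinding cylinder, 22 diameter x 22 high, 30 g, standing in the tray at the start
- media1_center (a point): Centre of a white ceramic grinding cylinder, 22 diameter x 22 high, 30 g, standing in the tray at the start
- media2_center (a point): Centre of a white ceramic grinding cylinder, 22 diameter x 22 high, 30 g, standing in the tray at the start
- media3_center (a point): Centre of a white ceramic grinding cylinder, 22 diameter x 22 high, 30 g, standing in the tray at the start
- media4_center (a point): Centre of a white ceramic grinding cylinder, 22 diameter x 22 high, 30 g, standing in the tray at the start
- mill: Glaze mill jar fixed to the table: white ceramic jar 116 diameter on a grey round base 132 diameter, flat shoulder 114 mm above the table, with a hidden neck 36 diameter and 34 high in the middle. Origin on the table on the jar's axis, z up.
- cap: Loose steel cap (about 160 g) on the mill's neck: skirt 67 diameter and 34 high, and on it a round ribbed grip knob 44 diameter and 36 high (from 34 to 70 mm above the origin). Origin on its axis at the skirt's lower edge, 122 mm above the table when seated.
- cap_knob (a point): Middle of the cap's grip knob, 58 mm above the cap's origin. Quick thread of unknown hand, new each time: a little play both ways (0.05 to 0.25 rad), then the wrong way it stops dead; the right way it turns freely, is loose from about 1.0 rad on and meets an end stop about 1.3 rad from the start. It does not rise while turning and cannot be pulled off while locked.
- bottle_a: Bystander: squeeze bottle of glaze, 48 diameter, 140 high, teal, between hopper and mill. Origin under its centre
- bottle_b: Bystander: squeeze bottle of glaze, 48 diameter, 140 high, yellow, between hopper and mill, farther off. Origin under its centre
- bottle_c: Bystander: squeeze bottle of glaze, 48 diameter, 140 high, dusty pink, on the robot's right. Origin under its centre
- mug: Bystander: terracotta mug, rim 76 diameter, 85 high. Origin under its centre
- tiles: Bystander: stack of test tiles 70 x 70 x 24. Origin under its centre
- brush: Bystander: brush lying on the table, along its x. Origin at its underside
Mind the look-alikes: they are no part of the job. Leave any green or red look-alike of the cap alone.

How it is judged:
By the outcome, as a careful person would: the job done as asked, in the order asked, and still so for the second after the job is handed in, while the arm keeps its last pose, push and grip.
It also fails if it takes over 64 s, if anything falls off the work surface, if the arm or the gripper's body presses on something with over 40 N, if the wrist force passes 120 N, or if a joint passes its speed limit or range.

## Working session

There is one attempt and no reset: what is moved stays moved. The work goes in short steps, Python scripts to look and compute and a tool call to move; the robot and the scene stay as the last step left them, time stands still between calls to the robot, and variables do not carry over. Pictures are saved under pics/ and viewed, at most 10 in all, crops included, and the job is handed in when it is done.

Besides the shell and the picture viewer there is one more tool, called by a JSON object that holds its "op" and its "data", one argument or row to a line. move_arm: Moves the arm, as the interface text tells. Its arguments: {"type":"object","properties":{"increments":{"type":"array"}},"required":["increments"]}

```bash
mkdir -p pics
cat > h.py <<'E'
import numpy as np, cv2
from rig import bot
def cw(name):
    m=bot.camera_model(name); s=bot.read_state()
    if 'rvec' in m:
        R=cv2.Rodrigues(np.array(m['rvec'],float))[0]; t=np.array(m['tvec'],float).ravel()
        return R.T, -R.T@t
    T=np.array(m['tool_from_camera']); Rt=np.array(s['tcp_rot']); p=np.array(s['position'])
    return Rt@T[:3,:3], Rt@T[:3,3]+p
def world(name,d):
    m=bot.camera_model(name); R,c=cw(name); K=np.array(m['intrinsics'],float)
    v,u=np.mgrid[:384,:512]
    q=cv2.undistortPoints(np.stack([u,v],-1).reshape(-1,1,2).astype(float),K,np.array(m['D'],float)).reshape(384,512,2)
    P=np.dstack([q*d[...,None],d])
    return P@R.T+c
E
cat > a.py <<'E'
from h import *
print(bot.grip_point_offset); s=bot.read_state(); print(s['tcp_rot'],s['position'],s['opening'])
ims=[]
for c in ['scene','top']:
    im,d=bot.capture(c); np.savez(''+c+'.npz',im=im,d=d,W=world(c,d)); ims.append(im[...,::-1])
    R,o=cw(c)
    for l in ['hopper','tray_bar','media0_center','mill','cap','cap_knob','bottle_a','mug','tiles','brush']:
        for r in bot.spot_in(l,c)[:6]: print(c,l,round(r['conf'],2),np.round(R@np.array(r['at'])+o,3))
for n,i in zip(['scene','top'],ims): cv2.imwrite('pics/%s0.png'%n,cv2.resize(i,(800,600)))
E
python3 a.py
```

```text
0.0187
[[-9.33840067e-01  3.57689168e-01 -1.09061038e-03]
 [ 3.57690665e-01  9.33838223e-01 -1.88714530e-03]
 [ 3.43442231e-04 -2.15239304e-03 -9.99997625e-01]] [0.22314613 0.58300216 0.22157794] 1.002745226270828
scene hopper 0.74 [0.622 0.181 0.095]
scene tray_bar 0.83 [0.506 0.172 0.12 ]
scene media0_center 0.63 [0.562 0.136 0.134]
scene mill 0.85 [ 0.614 -0.174  0.114]
scene cap 0.94 [ 0.602 -0.172  0.155]
scene cap 0.78 [ 0.678 -0.313  0.032]
scene cap 0.73 [ 0.565 -0.307  0.035]
scene cap_knob 0.75 [ 0.672 -0.307  0.034]
scene cap_knob 0.68 [ 0.563 -0.31   0.035]
scene cap_knob 0.56 [ 0.45  -0.247  0.049]
scene cap_knob 0.55 [ 0.598 -0.176  0.155]
scene bottle_a 0.86 [0.717 0.002 0.088]
scene bottle_a 0.63 [ 0.573 -0.01   0.088]
scene bottle_a 0.58 [ 0.443 -0.442  0.081]
scene mug 0.71 [0.46  0.481 0.05 ]
scene brush 0.86 [ 0.638 -0.453  0.017]
scene brush 0.23 [0.622 0.182 0.093]
top hopper 0.73 [0.638 0.178 0.109]
top tray_bar 0.61 [0.521 0.169 0.111]
top mill 0.96 [ 0.554 -0.159  0.112]
top mill 0.38 [ 0.421 -0.442  0.117]
top cap 0.9 [ 0.423 -0.233  0.035]
top cap 0.84 [ 0.647 -0.313  0.032]
top cap 0.72 [ 0.536 -0.307  0.031]
top cap 0.7 [ 0.575 -0.17   0.16 ]
top cap 0.45 [0.521 0.167 0.111]
top cap_knob 0.87 [ 0.649 -0.315  0.033]
top cap_knob 0.81 [ 0.421 -0.236  0.034]
top cap_knob 0.73 [ 0.572 -0.169  0.153]
top cap_knob 0.71 [ 0.54  -0.309  0.036]
top bottle_a 0.7 [ 0.542 -0.006  0.112]
top bottle_a 0.68 [ 0.423 -0.442  0.118]
top bottle_a 0.59 [0.686 0.    0.113]
top tiles 0.9 [ 0.383 -0.024  0.023]
top brush 0.58 [ 0.625 -0.454  0.019]
```

View pics/scene0.png

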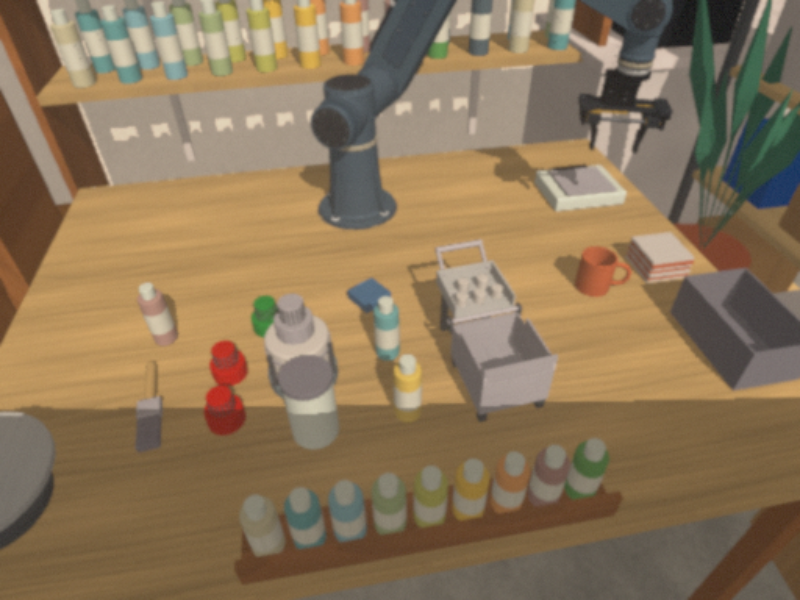

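View pics/top0.png

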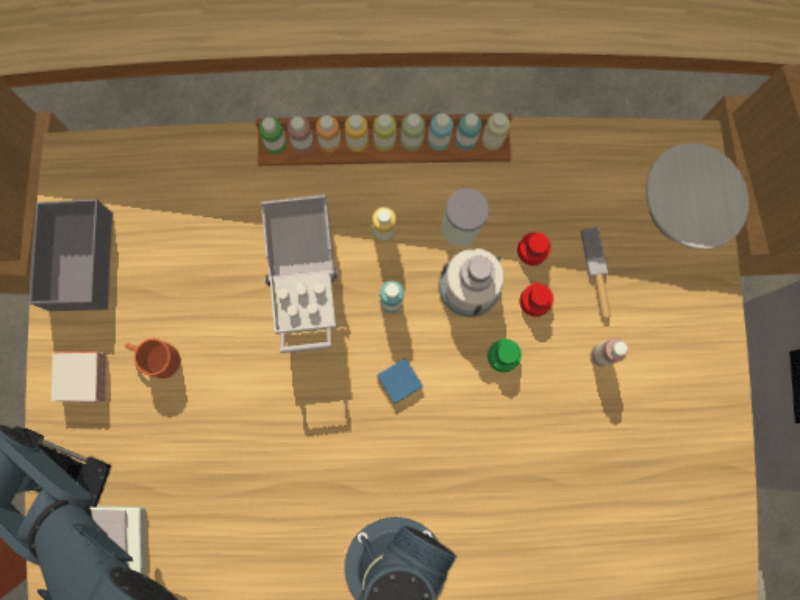

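Run:
```python
import numpy as np
for c in ['scene','top']:
    W=np.load(c+'.npz')['W'].reshape(-1,3)
    m=(W[:,2]>.15)&(W[:,2]<.172)&(W[:,0]>.3)&(W[:,0]<.6)&(W[:,1]>.05)&(W[:,1]<.3)
    P=W[m];print(c,'bar',len(P),P.mean(0),P.min(0),P.max(0))
    if len(P)>5: u=np.linalg.svd(P[:,:2]-P[:,:2].mean(0))[2];print(u[0])
    m=(W[:,2]>.182)&(W[:,2]<.2)&(W[:,0]>.5)&(W[:,0]<.7)&(W[:,1]>-.25)&(W[:,1]<-.1)
    P=W[m];print(c,'knob top',len(P),np.median(P,0),P.min(0),P.max(0),(P.min(0)+P.max(0))/2)
```

```text
scene bar 138 [0.4460068  0.16001654 0.16112225] [0.43381973 0.11299436 0.15015828] [0.46614711 0.21019184 0.16822589]
[ 0.08818916 -0.99610375]
scene knob top 185 [ 0.58715549 -0.17331524  0.19082357] [ 0.56088049 -0.19543471  0.18216795] [ 0.6046785  -0.15209696  0.19420824] [ 0.5827795  -0.17376583  0.1881881 ]
top bar 153 [0.44129913 0.15856203 0.16277201] [0.43042162 0.10936875 0.1501932 ] [0.4722085  0.20871441 0.17158198]
[-0.09260755  0.99570269]
top knob top 177 [ 0.57929045 -0.1741899   0.19137211] [ 0.5575751  -0.19630304  0.18340151] [ 0.60164379 -0.15394443  0.19978707] [ 0.57960945 -0.17512374  0.19159429]
```

The pictures show the tray bar around (305,345) in the top view and the mill's steel knob at (480,270). Red and green look-alike caps stand on the table. The grey-lidded jar behind the mill is separate.

```bash
cat > plan.py <<'E'
from h import *
def plan(p1,a1,n,grip=100,show=True):
    "rows to world TCP p1 with tool-y yaw a1 (deg) in n rows, from the measured pose"
    s=bot.read_state(); p=np.array(s['position']); R=np.array(s['tcp_rot'])
    a=np.arctan2(R[1,1],R[0,1]); rt=a-np.radians(a1); P=[p+(np.array(p1)-p)*i/n for i in range(n+1)]
    for i in range(n):
        b=a-rt*i/n; c,s_=np.cos(b),np.sin(b); M=np.array([[-s_,c,0],[c,s_,0],[0,0,-1]])
        print(np.round(M.T@(P[i+1]-P[i])*1e3,1).tolist(),round(rt/n,4))
def st():
    s=bot.read_state(); R=np.array(s['tcp_rot'])
    print('t',round(s['time_s'],2),np.round(s['position'],4),'yaw',np.degrees(np.arctan2(R[1,1],R[0,1])).round(2),'F',np.round(s['force'],1),'M',np.round(s['moment'],2),'op',round(s['opening'],3),'gf',s['grasp_force'],'j',np.round(s['joint_positions'],1))
E
python3 - <<'E'
from plan import *
for c in ['scene','top']:
    W=np.load(c+'.npz')['W'].reshape(-1,3)
    m=(W[:,2]>.159)&(W[:,2]<.172)&(W[:,0]>.4)&(W[:,0]<.47)&(W[:,1]>.1)&(W[:,1]<.22)
    P=W[m];b=np.polyfit(P[:,1],P[:,0],1);print(c,b,np.polyval(b,.16),P.min(0),P.max(0),np.degrees(np.arctan(-b[0])))
    # hopper rim
    m=(W[:,2]>.095)&(W[:,2]<.142)&(W[:,0]>.58)&(W[:,0]<.8)&(W[:,1]>.07)&(W[:,1]<.28)
    r=cv2.minAreaRect(W[m][:,:2].astype(np.float32));print(r)
plan([.440,.160,.222],5.5,15)
E
```

```text
scene [-0.08209942  0.45760216] 0.4444662557625753 [0.43381973 0.11341278 0.15915076] [0.4530993  0.20926116 0.16822589] 4.693423843293349
((0.6638286113739014, 0.17812108993530273), (0.1692638099193573, 0.14639995992183685), 2.447751045227051)
top [-0.08755446  0.45359666] 0.4395879500871508 [0.43042162 0.10936875 0.1591435 ] [0.45309583 0.20749227 0.17158198] 5.003740993509611
((0.6620582938194275, 0.17544642090797424), (0.1681564748287201, 0.14759033918380737), 2.4786205291748047)
[-23.6, -21.2, 0.0] 0.0739
[-25.1, -19.4, 0.0] 0.0739
[-26.4, -17.5, 0.0] 0.0739
[-27.7, -15.5, 0.0] 0.0739
[-28.7, -13.4, 0.0] 0.0739
[-29.6, -11.3, 0.0] 0.0739
[-30.4, -9.0, 0.0] 0.0739
[-31.0, -6.8, 0.0] 0.0739
[-31.4, -4.5, 0.0] 0.0739
[-31.6, -2.1, 0.0] 0.0739
[-31.7, 0.2, 0.0] 0.0739
[-31.6, 2.6, 0.0] 0.0739
[-31.3, 4.9, 0.0] 0.0739
[-30.9, 7.2, 0.0] 0.0739
[-30.3, 9.4, 0.0] 0.0739
```

{"op": "move_arm", "data": {
  "increments": [
    {"xyz": [-24, -21, 0], "roll": 0.074, "grip": 100},
    {"xyz": [-25, -19.5, 0], "roll": 0.074, "grip": 100},
    {"xyz": [-26.5, -17.5, 0], "roll": 0.074, "grip": 100},
    {"xyz": [-27.5, -15.5, 0], "roll": 0.074, "grip": 100},
    {"xyz": [-28.5, -13.5, 0], "roll": 0.074, "grip": 100}
  ]
}}

```text
time_s: 1.52
position: [0.2961, 0.4414, 0.2226]
tcp_rot: [[-0.739, 0.673, 0.0], [0.673, 0.739, 0.0], [-0.0, 0.0, -1.0]]
force: [-0.4, 0.8, 0.7]
opening: 1.002
grasp_force: 0.0
```

{"op": "move_arm", "data": {
  "increments": [
    {"xyz": [-29.5, -11.5, 0], "roll": 0.074, "grip": 100},
    {"xyz": [-30.5, -9, 0], "roll": 0.074, "grip": 100},
    {"xyz": [-31, -7, 0], "roll": 0.074, "grip": 100},
    {"xyz": [-31.5, -4.5, 0], "roll": 0.074, "grip": 100},
    {"xyz": [-31.5, -2, 0], "roll": 0.074, "grip": 100}
  ]
}}

```text
time_s: 1.93
position: [0.368, 0.2998, 0.2228]
tcp_rot: [[-0.445, 0.895, 0.001], [0.895, 0.445, 0.0], [-0.0, 0.001, -1.0]]
force: [0.3, -0.2, -0.0]
opening: 0.999
grasp_force: 0.0
```

{"op": "move_arm", "data": {
  "increments": [
    {"xyz": [-31.5, 0, 0], "roll": 0.074, "grip": 100},
    {"xyz": [-31.5, 2.5, 0], "roll": 0.074, "grip": 100},
    {"xyz": [-31, 5, 0], "roll": 0.074, "grip": 100},
    {"xyz": [-31, 7, 0], "roll": 0.074, "grip": 100},
    {"xyz": [-30, 9.5, 0], "roll": 0.074, "grip": 100}
  ]
}}

```text
time_s: 2.35
position: [0.4396, 0.1591, 0.2228]
tcp_rot: [[-0.091, 0.996, 0.001], [0.996, 0.091, 0.0], [0.0, 0.001, -1.0]]
force: [0.2, 0.5, -0.4]
opening: 1.001
grasp_force: 0.0
```

{"op": "move_arm", "data": {
  "increments": [
    {"xyz": [0, 0, 0], "roll": 0, "grip": 100},
    {"xyz": [0, 0, 0], "roll": 0, "grip": 100}
  ]
}}

```text
time_s: 2.52
position: [0.44, 0.1593, 0.2227]
tcp_rot: [[-0.092, 0.996, 0.001], [0.996, 0.092, 0.0], [0.0, 0.001, -1.0]]
force: [0.0, -0.0, -0.2]
opening: 0.999
grasp_force: 0.0
```

Run:
```python
from plan import *
st()
im,d=bot.capture('wrist'); W=world('wrist',d).reshape(-1,3)
m=(W[:,2]>.15)&(W[:,2]<.175)&(W[:,0]>.4)&(W[:,0]<.48)&(W[:,1]>.1)&(W[:,1]<.22)&(d.ravel()>0.03)
P=W[m];print(len(P))
if len(P): b=np.polyfit(P[:,1],P[:,0],1);print(b,np.polyval(b,.16),P.mean(0),P.min(0),P.max(0),np.degrees(np.arctan(-b[0])))
cv2.imwrite('pics/w1.png',im[...,::-1])
```

```text
t 2.52 [0.44   0.1593 0.2227] yaw 5.26 F [ 0.  -0.  -0.2] M [-0.09  0.01 -0.01] op 0.999 gf 0.0 j [  6.2  18.1 103.9   0.   57.9   0.9]
1920
[-0.02187575  0.4440029 ] 0.4405027764882023 [0.44007072 0.17975051 0.16292946] [0.43066404 0.1366788  0.15001296] [0.45500672 0.21348084 0.16712133] 1.253188129301417
```

View pics/w1.png

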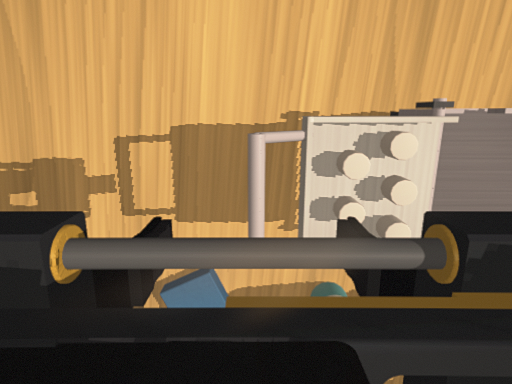

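The bar (col 257, rows 135–240) runs vertically and midway between the fingers, so I can go down and close on it.

{"op": "move_arm", "data": {
  "increments": [
    {"xyz": [0, 0, 21], "roll": 0, "grip": 100},
    {"xyz": [0, 0, 21], "roll": 0, "grip": 100},
    {"xyz": [0, 0, 21], "roll": 0, "grip": 100},
    {"xyz": [0, 0, 19], "roll": 0, "grip": 100},
    {"xyz": [0, 0, 0], "roll": 0, "grip": 30}
  ]
}}

```text
time_s: 2.98
position: [0.4413, 0.162, 0.1398]
tcp_rot: [[-0.098, 0.995, 0.006], [0.995, 0.098, 0.0], [-0.0, 0.006, -1.0]]
force: [7.7, -0.8, -4.8]
opening: 0.977
grasp_force: 3.1
```

{"op": "move_arm", "data": {
  "increments": [
    {"xyz": [0, 0, 0], "roll": 0, "grip": 25},
    {"xyz": [0, 0, 0], "roll": 0, "grip": 20},
    {"xyz": [0, 0, 0], "roll": 0, "grip": 15},
    {"xyz": [0, 0, 0], "roll": 0, "grip": 5},
    {"xyz": [0, 0, 0], "roll": 0, "grip": 0}
  ]
}}

```text
time_s: 3.4
position: [0.4567, 0.1634, 0.1437]
tcp_rot: [[-0.097, 0.995, 0.039], [0.995, 0.097, 0.005], [0.001, 0.04, -0.999]]
force: [27.8, 3.8, -13.1]
opening: 0.634
grasp_force: 13.8
```

{"op": "move_arm", "data": {
  "increments": [
    {"xyz": [0, 0, 0], "roll": 0, "grip": 0},
    {"xyz": [0, 0, 0], "roll": 0, "grip": 0},
    {"xyz": [0, 0, 0], "roll": 0, "grip": 0},
    {"xyz": [0, 0, 0], "roll": 0, "grip": 0}
  ]
}}

```text
time_s: 3.73
position: [0.4626, 0.164, 0.1453]
tcp_rot: [[-0.096, 0.994, 0.052], [0.995, 0.096, 0.006], [0.001, 0.052, -0.999]]
force: [31.2, 4.1, -11.7]
opening: 0.493
grasp_force: 29.7
```

Run:
```python
from plan import *
st()
# arc in tool axes: y along hopper +x, z down; rows
th=np.linspace(0,1.2,21); f=np.arctan2(50,150)
x=-158*np.cos(f+th); z=158*np.sin(f+th)
for a,b in zip(np.diff(x),np.diff(z)): print(round(a,1),round(-b,1))
```

```text
t 3.73 [0.4626 0.164  0.1453] yaw 5.51 F [ 31.2   4.1 -11.7] M [ 0.58 -5.3  -0.  ] op 0.493 gf 29.678488187491894 j [  6.4  25.9 107.6   0.   43.4   0.9]
3.3 -8.9
3.8 -8.7
4.3 -8.4
4.8 -8.2
5.3 -7.9
5.7 -7.5
6.2 -7.2
6.6 -6.8
7.0 -6.4
7.4 -6.0
7.7 -5.5
8.0 -5.0
8.3 -4.5
8.6 -4.0
8.8 -3.5
9.0 -3.0
9.2 -2.4
9.3 -1.9
9.4 -1.3
9.4 -0.7
```

The front finger came down inside the tray's rear wall, so it clamped wall and bar together. I'll open, rise, narrow the fingers and go down again.

{"op": "move_arm", "data": {
  "increments": [
    {"xyz": [0, 0, 0], "roll": 0, "grip": 60},
    {"xyz": [0, 0, 0], "roll": 0, "grip": 70},
    {"xyz": [0, 0, 0], "roll": 0, "grip": 85},
    {"xyz": [0, 0, 0], "roll": 0, "grip": 100},
    {"xyz": [0, 0, 0], "roll": 0, "grip": 100}
  ]
}}

```text
time_s: 4.15
position: [0.4502, 0.1628, 0.1427]
tcp_rot: [[-0.097, 0.995, 0.024], [0.995, 0.097, 0.003], [0.001, 0.024, -1.0]]
force: [12.3, -0.0, -6.5]
opening: 0.79
grasp_force: 6.0
```

{"op": "move_arm", "data": {
  "increments": [
    {"xyz": [0, 0, 0], "roll": 0, "grip": 100},
    {"xyz": [0, 0, 0], "roll": 0, "grip": 100},
    {"xyz": [0, 0, 0], "roll": 0, "grip": 100}
  ]
}}

```text
time_s: 4.4
position: [0.4404, 0.162, 0.1409]
tcp_rot: [[-0.097, 0.995, 0.003], [0.995, 0.097, 0.001], [0.0, 0.003, -1.0]]
force: [0.7, 0.3, -0.4]
opening: 0.973
grasp_force: 0.0
```

Run:
```python
from plan import *
st()
```

```text
t 4.4 [0.4404 0.162  0.1409] yaw 5.59 F [ 0.7  0.3 -0.4] M [-0.06  0.02  0.03] op 0.973 gf 0.0 j [  6.5  25.9 108.8   0.   45.1   0.9]
```

{"op": "move_arm", "data": {
  "increments": [
    {"xyz": [0, 0, -10], "roll": 0, "grip": 100},
    {"xyz": [0, 0, -25], "roll": 0, "grip": 100},
    {"xyz": [0, 0, -25], "roll": 0, "grip": 40},
    {"xyz": [0, 0, 0], "roll": 0, "grip": 40},
    {"xyz": [0, 0, 0], "roll": 0, "grip": 40}
  ]
}}

```text
time_s: 4.82
position: [0.4388, 0.1617, 0.2016]
tcp_rot: [[-0.097, 0.995, 0.002], [0.995, 0.097, 0.001], [0.0, 0.002, -1.0]]
force: [0.1, -0.7, -0.6]
opening: 0.85
grasp_force: 0.0
```

{"op": "move_arm", "data": {
  "increments": [
    {"xyz": [0, 0, 0], "roll": 0, "grip": 40},
    {"xyz": [0, 0, 0], "roll": 0, "grip": 40},
    {"xyz": [0, 0, 0], "roll": 0, "grip": 40},
    {"xyz": [0, 0, 0], "roll": 0, "grip": 40},
    {"xyz": [0, 0, 0], "roll": 0, "grip": 40}
  ]
}}

```text
time_s: 5.23
position: [0.4386, 0.1605, 0.1999]
tcp_rot: [[-0.095, 0.995, -0.002], [0.995, 0.095, -0.0], [-0.0, -0.002, -1.0]]
force: [-0.0, 0.1, 0.2]
opening: 0.481
grasp_force: 0.0
```

Run:
```python
from plan import *
st()
im,d=bot.capture('wrist'); W=world('wrist',d)
P=W[140:225,225:285].reshape(-1,3); P=P[(P[:,2]>.15)&(P[:,2]<.175)&(P[:,0]>.42)&(P[:,0]<.46)]
b=np.polyfit(P[:,1],P[:,0],1);print(len(P),b,np.polyval(b,.16),P.min(0),P.max(0))
cv2.imwrite('pics/w2.png',im[...,::-1])
```

```text
t 5.23 [0.4386 0.1605 0.1999] yaw 5.44 F [-0.   0.1  0.2] M [-0.03  0.06  0.03] op 0.481 gf 0.0 j [  6.3  20.1 105.5   0.   54.5   0.9]
1762 [-0.01215204  0.44246777] 0.440523442427578 [0.4314579  0.15505548 0.15041333] [0.4543717  0.21034484 0.1672998 ]
```

View pics/w2.png

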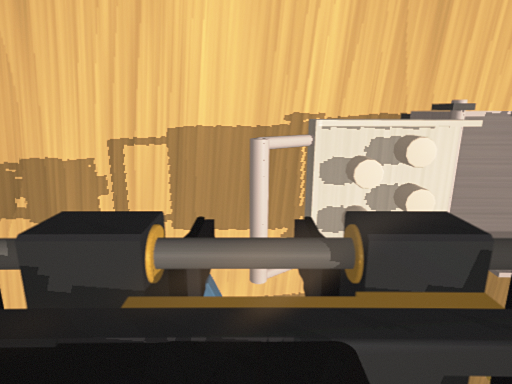

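Cylinders are all still standing. The bar is at col 258 and the finger tips at about 205 and 300, so the bar lies between them and the wall stays outside.

{"op": "move_arm", "data": {
  "increments": [
    {"xyz": [0, 2, 0], "roll": 0, "grip": 40},
    {"xyz": [0, 0, 14], "roll": 0, "grip": 40},
    {"xyz": [0, 0, 15], "roll": 0, "grip": 40},
    {"xyz": [0, 0, 15], "roll": 0, "grip": 40},
    {"xyz": [0, 0, 15], "roll": 0, "grip": 40}
  ]
}}

```text
time_s: 5.7
position: [0.4414, 0.1607, 0.141]
tcp_rot: [[-0.095, 0.996, 0.001], [0.996, 0.095, 0.0], [0.0, 0.001, -1.0]]
force: [-0.3, 0.1, 0.5]
opening: 0.397
grasp_force: 0.0
```

{"op": "move_arm", "data": {
  "increments": [
    {"xyz": [0, 0, 0], "roll": 0, "grip": 0},
    {"xyz": [0, 0, 0], "roll": 0, "grip": 0},
    {"xyz": [0, 0, 0], "roll": 0, "grip": 0},
    {"xyz": [0, 0, 0], "roll": 0, "grip": 0},
    {"xyz": [0, 0, 0], "roll": 0, "grip": 0}
  ]
}}

```text
time_s: 6.12
position: [0.4415, 0.1608, 0.1424]
tcp_rot: [[-0.095, 0.995, 0.001], [0.995, 0.095, 0.0], [0.0, 0.001, -1.0]]
force: [0.2, 0.6, 1.6]
opening: 0.128
grasp_force: 30.0
```

{"op": "move_arm", "data": {
  "increments": [
    {"xyz": [0, 3.3, -8.9], "roll": 0, "grip": 0},
    {"xyz": [0, 3.8, -8.7], "roll": 0, "grip": 0},
    {"xyz": [0, 4.3, -8.4], "roll": 0, "grip": 0},
    {"xyz": [0, 4.8, -8.2], "roll": 0, "grip": 0},
    {"xyz": [0, 5.3, -7.9], "roll": 0, "grip": 0}
  ]
}}

```text
time_s: 6.53
position: [0.4614, 0.1625, 0.1839]
tcp_rot: [[-0.095, 0.995, -0.002], [0.995, 0.095, -0.001], [-0.0, -0.002, -1.0]]
force: [-1.1, 0.4, -2.6]
opening: 0.126
grasp_force: 30.0
```

{"op": "move_arm", "data": {
  "increments": [
    {"xyz": [0, 5.7, -7.5], "roll": 0, "grip": 0},
    {"xyz": [0, 6.2, -7.2], "roll": 0, "grip": 0},
    {"xyz": [0, 6.6, -6.8], "roll": 0, "grip": 0},
    {"xyz": [0, 7, -6.4], "roll": 0, "grip": 0},
    {"xyz": [0, 7.4, -6], "roll": 0, "grip": 0}
  ]
}}

```text
time_s: 6.95
position: [0.4912, 0.1652, 0.2178]
tcp_rot: [[-0.095, 0.995, -0.01], [0.995, 0.095, -0.002], [-0.001, -0.01, -1.0]]
force: [-8.2, -2.8, 4.0]
opening: 0.124
grasp_force: 30.0
```

{"op": "move_arm", "data": {
  "increments": [
    {"xyz": [0, 6.2, -6], "roll": 0, "grip": 0},
    {"xyz": [0, 7, -5.5], "roll": 0, "grip": 0},
    {"xyz": [0, 8, -5], "roll": 0, "grip": 0},
    {"xyz": [0, 8.5, -4.3], "roll": 0, "grip": 0},
    {"xyz": [0, 8.8, -3.8], "roll": 0, "grip": 0}
  ]
}}

```text
time_s: 7.37
position: [0.5326, 0.1689, 0.2434]
tcp_rot: [[-0.095, 0.995, -0.002], [0.995, 0.095, -0.002], [-0.001, -0.003, -1.0]]
force: [-3.5, -2.2, 3.2]
opening: 0.124
grasp_force: 30.0
```

{"op": "move_arm", "data": {
  "increments": [
    {"xyz": [0, 9, -3.2], "roll": 0, "grip": 0},
    {"xyz": [0, 9.2, -2.4], "roll": 0, "grip": 0},
    {"xyz": [0, 9.3, -1.9], "roll": 0, "grip": 0},
    {"xyz": [0, 9.4, -1.3], "roll": 0, "grip": 0},
    {"xyz": [0, 0, 0], "roll": 0, "grip": 0}
  ]
}}

```text
time_s: 7.78
position: [0.5734, 0.1726, 0.2523]
tcp_rot: [[-0.094, 0.996, 0.005], [0.996, 0.094, -0.001], [-0.001, 0.005, -1.0]]
force: [-1.8, -3.2, 7.3]
opening: 0.127
grasp_force: 30.0
```

{"op": "move_arm", "data": {
  "increments": [
    {"xyz": [0, 0, 0], "roll": 0, "grip": 0},
    {"xyz": [0, 0, 0], "roll": 0, "grip": 0},
    {"xyz": [0, 0, 0], "roll": 0, "grip": 0},
    {"xyz": [0, 0, 0], "roll": 0, "grip": 0},
    {"xyz": [0, 0, 0], "roll": 0, "grip": 0}
  ]
}}

```text
time_s: 8.2
position: [0.5716, 0.1724, 0.2521]
tcp_rot: [[-0.095, 0.995, 0.003], [0.995, 0.095, -0.001], [-0.001, 0.003, -1.0]]
force: [-1.2, -4.6, 5.8]
opening: 0.12
grasp_force: 30.0
```

Run:
```python
from plan import *
st()
ims=[]
for c in ['scene','top']:
    im,d=bot.capture(c)
    R,o=cw(c)
    for r in bot.spot_in('media0_center',c): print(c,round(r['conf'],2),np.round(R@np.array(r['at'])+o,3))
    ims.append(im[100:330,150:400] if c=='scene' else im[100:280,120:320])
ims=[cv2.resize(i,(400,380)) for i in ims]
cv2.imwrite('pics/t3.png',np.hstack(ims)[...,::-1])
```

```text
t 8.2 [0.5716 0.1724 0.2521] yaw 5.44 F [-1.2 -4.6  5.8] M [-0.72  0.43 -0.02] op 0.12 gf 30.000467598438263 j [ 6.1 26.1 84.4 -0.1 69.2  0.7]
scene 0.66 [ 0.391 -0.022  0.024]
scene 0.63 [ 0.572 -0.011  0.088]
```

View pics/t3.png

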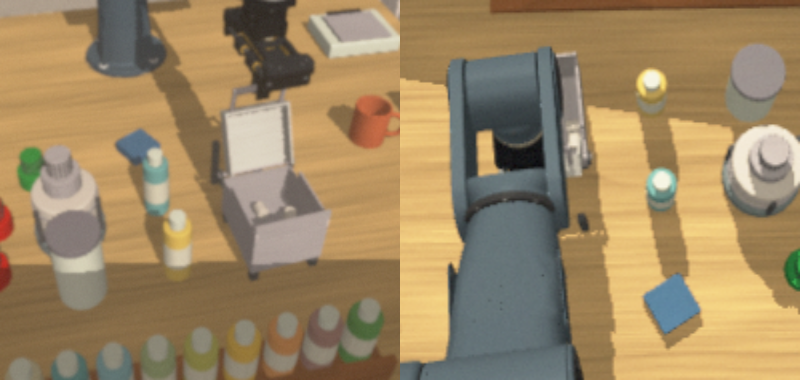

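The tray stands steeply and looks empty, with cylinders visible in the hopper. I'll lift slightly more to make sure, then reverse the arc.

{"op": "move_arm", "data": {
  "increments": [
    {"xyz": [0, 5, -0.5], "roll": 0, "grip": 0},
    {"xyz": [0, 5, -0.3], "roll": 0, "grip": 0},
    {"xyz": [0, 0, 0], "roll": 0, "grip": 0},
    {"xyz": [0, 0, 0], "roll": 0, "grip": 0},
    {"xyz": [0, 0, 0], "roll": 0, "grip": 0}
  ]
}}

```text
time_s: 8.82
position: [0.5814, 0.1733, 0.2527]
tcp_rot: [[-0.095, 0.995, 0.003], [0.995, 0.095, -0.001], [-0.001, 0.003, -1.0]]
force: [-1.3, -4.9, 6.2]
opening: 0.124
grasp_force: 30.0
```

Run:
```python
from plan import *
st()
im,d=bot.capture('scene'); cv2.imwrite('pics/t4.png',cv2.resize(im[150:275,270:370],(640,800))[:600,:,::-1])
s=bot.read_state()
t0=1.2; th=np.linspace(t0,0,21); f=np.arctan2(50,150)
x=-158*np.cos(f+th); z=158*np.sin(f+th)
for a,b in zip(np.diff(x),np.diff(z)): print(round(a,1),round(-b,1))
```

```text
t 8.82 [0.5814 0.1733 0.2527] yaw 5.44 F [-1.3 -4.9  6.2] M [-0.82  0.49 -0.06] op 0.124 gf 30.001596808433533 j [ 6.1 26.9 83.  -0.1 70.   0.7]
-9.4 0.7
-9.4 1.3
-9.3 1.9
-9.2 2.4
-9.0 3.0
-8.8 3.5
-8.6 4.0
-8.3 4.5
-8.0 5.0
-7.7 5.5
-7.4 6.0
-7.0 6.4
-6.6 6.8
-6.2 7.2
-5.7 7.5
-5.3 7.9
-4.8 8.2
-4.3 8.4
-3.8 8.7
-3.3 8.9
```

View pics/t4.png

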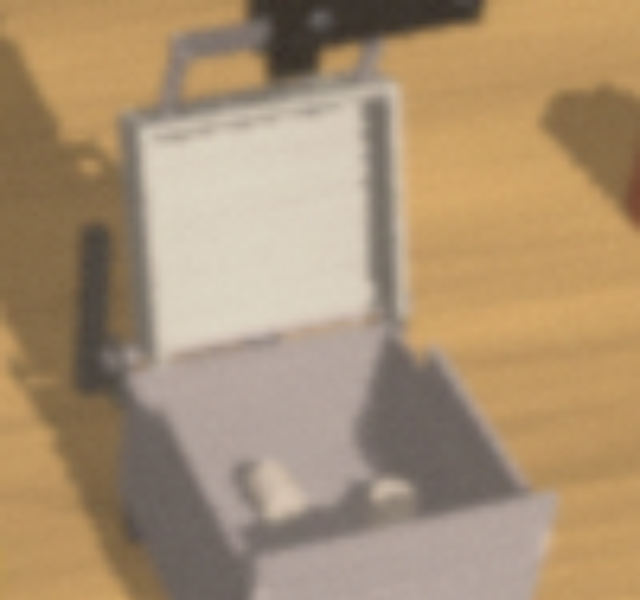

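The tray is empty and cylinders lie in the hopper. Lowering it now.

{"op": "move_arm", "data": {
  "increments": [
    {"xyz": [0, -9, 0.9], "roll": 0, "grip": 0},
    {"xyz": [0, -9.3, 1.3], "roll": 0, "grip": 0},
    {"xyz": [0, -9.3, 1.9], "roll": 0, "grip": 0},
    {"xyz": [0, -9.2, 2.4], "roll": 0, "grip": 0},
    {"xyz": [0, -9, 3], "roll": 0, "grip": 0}
  ]
}}

```text
time_s: 9.28
position: [0.5356, 0.1695, 0.2424]
tcp_rot: [[-0.095, 0.995, 0.004], [0.996, 0.095, 0.0], [-0.0, 0.004, -1.0]]
force: [0.5, -4.0, 2.9]
opening: 0.123
grasp_force: 30.0
```

{"op": "move_arm", "data": {
  "increments": [
    {"xyz": [0, -8.8, 3.5], "roll": 0, "grip": 0},
    {"xyz": [0, -8.6, 4], "roll": 0, "grip": 0},
    {"xyz": [0, -8.3, 4.5], "roll": 0, "grip": 0},
    {"xyz": [0, -8, 5], "roll": 0, "grip": 0},
    {"xyz": [0, -7.7, 5.5], "roll": 0, "grip": 0}
  ]
}}

```text
time_s: 9.7
position: [0.4928, 0.1662, 0.2192]
tcp_rot: [[-0.095, 0.996, 0.001], [0.996, 0.095, 0.001], [0.001, 0.001, -1.0]]
force: [1.4, -0.9, -1.5]
opening: 0.13
grasp_force: 30.0
```

{"op": "move_arm", "data": {
  "increments": [
    {"xyz": [0, -7.4, 6], "roll": 0, "grip": 0},
    {"xyz": [0, -7, 6.4], "roll": 0, "grip": 0},
    {"xyz": [0, -6.6, 6.8], "roll": 0, "grip": 0},
    {"xyz": [0, -6.2, 7.2], "roll": 0, "grip": 0},
    {"xyz": [0, -5.7, 7.5], "roll": 0, "grip": 0}
  ]
}}

```text
time_s: 10.12
position: [0.4602, 0.1633, 0.1852]
tcp_rot: [[-0.094, 0.996, 0.001], [0.996, 0.094, 0.001], [0.001, 0.001, -1.0]]
force: [1.5, 1.6, -0.4]
opening: 0.127
grasp_force: 30.0
```

Run:
```python
from plan import *
st(); plan([.4415,.1608,.1424],5.44,6)
```

```text
t 10.12 [0.4602 0.1633 0.1852] yaw 5.42 F [ 1.5  1.6 -0.4] M [ 0.3  -0.52 -0.08] op 0.127 gf 30.003127455711365 j [6.300e+00 2.290e+01 1.037e+02 1.000e-01 5.330e+01 9.000e-01]
[-0.1, -3.1, 7.1] -0.0001
[-0.1, -3.1, 7.1] -0.0001
[-0.1, -3.1, 7.1] -0.0001
[-0.1, -3.1, 7.1] -0.0001
[-0.1, -3.1, 7.1] -0.0001
[-0.1, -3.1, 7.1] -0.0001
```

Then open partway (40%) to stay clear of the rear wall.

{"op": "move_arm", "data": {
  "increments": [
    {"xyz": [0, -4.6, 8.3], "roll": 0, "grip": 0},
    {"xyz": [0, -4.2, 8.5], "roll": 0, "grip": 0},
    {"xyz": [0, -3.8, 8.7], "roll": 0, "grip": 0},
    {"xyz": [0, -3.3, 8.9], "roll": 0, "grip": 0},
    {"xyz": [0, -2.6, 8], "roll": 0, "grip": 0}
  ]
}}

```text
time_s: 10.53
position: [0.4413, 0.1615, 0.1434]
tcp_rot: [[-0.095, 0.996, -0.001], [0.996, 0.095, 0.001], [0.001, -0.001, -1.0]]
force: [-5.2, -0.0, 46.6]
opening: 0.127
grasp_force: 30.0
```

{"op": "move_arm", "data": {
  "increments": [
    {"xyz": [0, 0, 0], "roll": 0, "grip": 0},
    {"xyz": [0, 0, 0], "roll": 0, "grip": 0}
  ]
}}

```text
time_s: 10.7
position: [0.4413, 0.1614, 0.1432]
tcp_rot: [[-0.095, 0.996, -0.001], [0.996, 0.095, 0.001], [0.001, -0.001, -1.0]]
force: [0.1, 2.0, 3.2]
opening: 0.127
grasp_force: 30.0
```

{"op": "move_arm", "data": {
  "increments": [
    {"xyz": [0, 0, 0], "roll": 0, "grip": 38},
    {"xyz": [0, 0, 0], "roll": 0, "grip": 38},
    {"xyz": [0, 0, 0], "roll": 0, "grip": 38},
    {"xyz": [0, 0, 0], "roll": 0, "grip": 38},
    {"xyz": [0, 0, 0], "roll": 0, "grip": 38}
  ]
}}

```text
time_s: 11.12
position: [0.442, 0.1606, 0.1432]
tcp_rot: [[-0.095, 0.995, -0.001], [0.995, 0.095, -0.0], [-0.0, -0.001, -1.0]]
force: [-0.4, -0.7, -0.1]
opening: 0.356
grasp_force: 0.0
```

{"op": "move_arm", "data": {
  "increments": [
    {"xyz": [0, 0, -10], "roll": 0, "grip": 38},
    {"xyz": [0, 0, -25], "roll": 0, "grip": 38},
    {"xyz": [0, 0, -35], "roll": 0, "grip": 38},
    {"xyz": [0, 0, -35], "roll": 0, "grip": 38},
    {"xyz": [0, 0, -35], "roll": 0, "grip": 38}
  ]
}}

```text
time_s: 11.53
position: [0.4416, 0.1606, 0.2847]
tcp_rot: [[-0.095, 0.996, -0.001], [0.996, 0.095, -0.0], [-0.0, -0.001, -1.0]]
force: [0.4, 0.1, 0.0]
opening: 0.381
grasp_force: 0.0
```

Run:
```python
from plan import *
st()
im,d=bot.capture('top'); W=world('top',d).reshape(-1,3); print(bot.camera_model('wrist')['tool_from_camera'])
m=(W[:,2]>.15)&(W[:,2]<.172)&(W[:,0]>.41)&(W[:,0]<.48)&(W[:,1]>.1)&(W[:,1]<.22)
print(m.sum())
print(len(bot.spot_in('media0_center','top')))
cv2.imwrite('pics/t5.png',cv2.resize(im[100:280,120:400],(800,514))[...,::-1])
plan([.54,-.11,.28],5.44,9)
```

```text
t 11.53 [0.4416 0.1606 0.2847] yaw 5.44 F [0.4 0.1 0. ] M [-0.06  0.02 -0.05] op 0.381 gf 0.0 j [ 6.3 13.7 98.9 -0.  67.6  0.9]
[[ 1.29599685e-05 -9.70979690e-01 -2.39161958e-01  6.65048888e-02]
 [ 9.99999633e-01 -1.92157165e-04  8.34332808e-04  2.68928046e-04]
 [-8.56076894e-04 -2.39161881e-01  9.70979331e-01 -1.61425516e-01]
 [ 0.00000000e+00  0.00000000e+00  0.00000000e+00  1.00000000e+00]]
31
1
[-31.0, 7.5, 1.0] 0.0
[-31.0, 7.5, 1.0] 0.0
[-31.0, 7.5, 1.0] 0.0
[-31.0, 7.5, 1.0] 0.0
[-31.0, 7.5, 1.0] 0.0
[-31.0, 7.5, 1.0] 0.0
[-31.0, 7.5, 1.0] 0.0
[-31.0, 7.5, 1.0] 0.0
[-31.0, 7.5, 1.0] 0.0
```

View pics/t5.png

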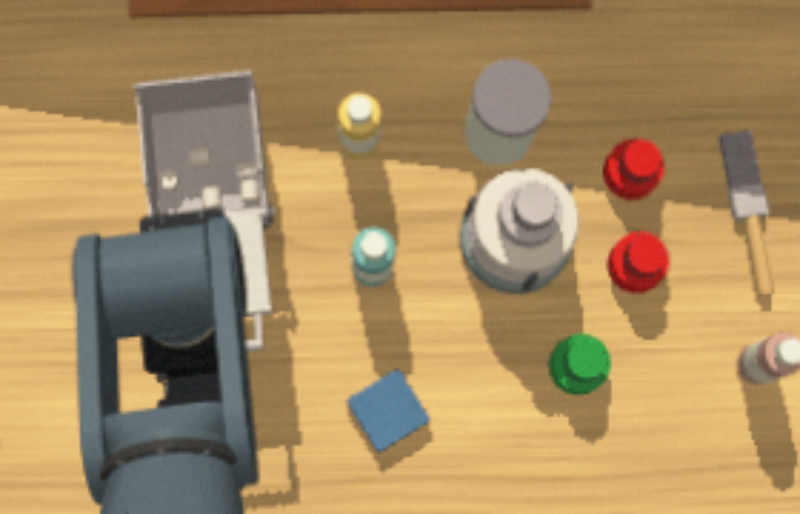

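{"op": "move_arm", "data": {
  "increments": [
    {"xyz": [-31, 9.5, 0], "roll": 0, "grip": 70},
    {"xyz": [-31, 9.5, 0], "roll": 0, "grip": 70},
    {"xyz": [-31, 9.5, 0], "roll": 0, "grip": 70},
    {"xyz": [-31, 9.5, 0], "roll": 0, "grip": 70},
    {"xyz": [-31, 9.5, 0], "roll": 0, "grip": 70}
  ]
}}

```text
time_s: 12.05
position: [0.5039, 0.0097, 0.2826]
tcp_rot: [[-0.095, 0.995, -0.002], [0.995, 0.095, 0.0], [0.0, -0.002, -1.0]]
force: [-0.1, 0.9, -0.2]
opening: 0.653
grasp_force: 0.0
```

{"op": "move_arm", "data": {
  "increments": [
    {"xyz": [-31, 9.5, 0], "roll": 0, "grip": 70},
    {"xyz": [-31, 9.5, 0], "roll": 0, "grip": 70},
    {"xyz": [-31, 9.5, 0], "roll": 0, "grip": 70},
    {"xyz": [-31, 9.5, 0], "roll": 0, "grip": 70},
    {"xyz": [-31, 9.5, 0], "roll": 0, "grip": 70}
  ]
}}

```text
time_s: 12.47
position: [0.5659, -0.1402, 0.2822]
tcp_rot: [[-0.094, 0.996, -0.002], [0.996, 0.095, 0.001], [0.001, -0.002, -1.0]]
force: [0.2, -0.2, 0.5]
opening: 0.697
grasp_force: 0.0
```

{"op": "move_arm", "data": {
  "increments": [
    {"xyz": [-31, 9.5, 10], "roll": 0, "grip": 70},
    {"xyz": [0, 0, 15], "roll": 0, "grip": 70},
    {"xyz": [0, 0, 15], "roll": 0, "grip": 70},
    {"xyz": [0, 0, 0], "roll": 0, "grip": 70},
    {"xyz": [0, 0, 0], "roll": 0, "grip": 70}
  ]
}}

```text
time_s: 12.88
position: [0.5774, -0.1684, 0.2417]
tcp_rot: [[-0.095, 0.996, -0.004], [0.996, 0.095, 0.002], [0.002, -0.004, -1.0]]
force: [-0.1, 0.4, 1.0]
opening: 0.698
grasp_force: 0.0
```

Run:
```python
from plan import *
st()
T=np.load('top.npz')['W'].reshape(-1,3)
m=(T[:,0]>.62)&(T[:,0]<.76)&(T[:,1]>-.22)&(T[:,1]<-.08)&(T[:,2]>.12); print('lid jar',np.median(T[m],0),T[m].min(0),T[m].max(0))
im,d=bot.capture('wrist'); W=world('wrist',d).reshape(-1,3)
m=(W[:,2]>.184)&(W[:,2]<.2)&(W[:,0]>.53)&(W[:,0]<.63)&(W[:,1]>-.23)&(W[:,1]<-.12)
P=W[m];print(len(P),np.median(P,0),P.min(0),P.max(0),(P.min(0)+P.max(0))/2)
r=cv2.minEnclosingCircle(P[:,:2].astype(np.float32));print(r)
cv2.imwrite('pics/w6.png',im[...,::-1])
```

```text
t 12.88 [ 0.5774 -0.1684  0.2417] yaw 5.42 F [-0.1  0.4  1. ] M [-0.03  0.05 -0.01] op 0.698 gf 0.0 j [-26.9  27.3  84.2  -0.   68.8 -32.3]
lid jar [ 0.70609233 -0.15962014  0.14810228] [ 0.62720899 -0.20328715  0.12023216] [ 0.74885605 -0.11832315  0.15785242]
2895 [ 0.58220863 -0.16931315  0.19240355] [ 0.56014433 -0.18903838  0.18407383] [ 0.60545771 -0.14964573  0.19461518] [ 0.58280102 -0.16934206  0.18934451]
((0.5827592611312866, -0.1723119169473648), 0.023041680455207825)
```

View pics/w6.png

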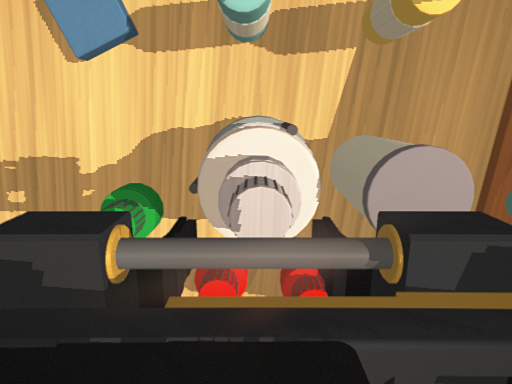

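The knob shows at (260,205) between the finger tips, and the mill's neighbours are below finger height. I'll go down and grip it.

{"op": "move_arm", "data": {
  "increments": [
    {"xyz": [-5, 4, 0], "roll": 0, "grip": 70},
    {"xyz": [0, 0, 20], "roll": 0, "grip": 70},
    {"xyz": [0, 0, 20], "roll": 0, "grip": 70},
    {"xyz": [0, 0, 20], "roll": 0, "grip": 70},
    {"xyz": [0, 0, 19], "roll": 0, "grip": 70}
  ]
}}

```text
time_s: 13.35
position: [0.5842, -0.1736, 0.1651]
tcp_rot: [[-0.096, 0.995, 0.003], [0.995, 0.096, -0.002], [-0.002, 0.003, -1.0]]
force: [-0.6, 0.6, 0.4]
opening: 0.698
grasp_force: 0.0
```

{"op": "move_arm", "data": {
  "increments": [
    {"xyz": [0, 0, 0], "roll": 0, "grip": 0},
    {"xyz": [0, 0, 0], "roll": 0, "grip": 0},
    {"xyz": [0, 0, 0], "roll": 0, "grip": 0},
    {"xyz": [0, 0, 0], "roll": 0, "grip": 0},
    {"xyz": [0, 0, 0], "roll": 0, "grip": 0}
  ]
}}

```text
time_s: 13.77
position: [0.5837, -0.1738, 0.1663]
tcp_rot: [[-0.095, 0.995, 0.002], [0.995, 0.095, -0.002], [-0.002, 0.002, -1.0]]
force: [-0.5, 0.4, 2.5]
opening: 0.498
grasp_force: 30.0
```

```bash
python3 -c "
from plan import *
st()"
```

```text
t 13.77 [ 0.5837 -0.1738  0.1663] yaw 5.46 F [-0.5  0.4  2.5] M [-0.08  0.3   0.02] op 0.498 gf 29.957907744683325 j [-27.1  32.8  87.7  -0.   59.4 -32.5]
```

{"op": "move_arm", "data": {
  "increments": [
    {"xyz": [0, 0, 0], "roll": 0.06, "grip": 0},
    {"xyz": [0, 0, 0], "roll": 0.06, "grip": 0},
    {"xyz": [0, 0, 0], "roll": 0.06, "grip": 0},
    {"xyz": [0, 0, 0], "roll": 0.06, "grip": 0},
    {"xyz": [0, 0, 0], "roll": 0.06, "grip": 0}
  ]
}}

```text
time_s: 14.18
position: [0.5836, -0.173, 0.1664]
tcp_rot: [[0.203, 0.979, 0.002], [0.979, -0.203, -0.001], [-0.0, 0.002, -1.0]]
force: [1.1, 3.5, 5.3]
opening: 0.495
grasp_force: 30.0
```

```bash
python3 -c "
from plan import *
st()"
```

```text
t 14.18 [ 0.5836 -0.173   0.1664] yaw -11.71 F [1.1 3.5 5.3] M [0.72 0.21 0.89] op 0.495 gf 29.99375622253865 j [-27.   32.7  87.7   0.   59.4 -15.3]
```

Moment about z rose to 0.89 Nm, which suggests a stop. Trying the other way.

{"op": "move_arm", "data": {
  "increments": [
    {"xyz": [0, 0, 0], "roll": -0.06, "grip": 0},
    {"xyz": [0, 0, 0], "roll": -0.06, "grip": 0},
    {"xyz": [0, 0, 0], "roll": -0.06, "grip": 0},
    {"xyz": [0, 0, 0], "roll": -0.06, "grip": 0},
    {"xyz": [0, 0, 0], "roll": -0.06, "grip": 0}
  ]
}}

```text
time_s: 14.6
position: [0.5835, -0.1733, 0.1663]
tcp_rot: [[-0.097, 0.995, 0.002], [0.995, 0.097, -0.0], [-0.001, 0.002, -1.0]]
force: [-2.0, 1.7, 4.1]
opening: 0.493
grasp_force: 30.0
```

```bash
python3 -c "
from plan import *
st()"
```

```text
t 14.6 [ 0.5835 -0.1733  0.1663] yaw 5.59 F [-2.   1.7  4.1] M [ 0.12  0.27 -0.06] op 0.493 gf 29.987075133249164 j [-27.1  32.8  87.7   0.   59.4 -32.7]
```

{"op": "move_arm", "data": {
  "increments": [
    {"xyz": [0, 0, 0], "roll": -0.08, "grip": 0},
    {"xyz": [0, 0, 0], "roll": -0.08, "grip": 0},
    {"xyz": [0, 0, 0], "roll": -0.08, "grip": 0},
    {"xyz": [0, 0, 0], "roll": -0.08, "grip": 0},
    {"xyz": [0, 0, 0], "roll": -0.08, "grip": 0}
  ]
}}

```text
time_s: 15.02
position: [0.5831, -0.1729, 0.1663]
tcp_rot: [[-0.478, 0.878, 0.001], [0.878, 0.478, 0.0], [-0.0, 0.001, -1.0]]
force: [-2.2, 0.8, 5.9]
opening: 0.495
grasp_force: 30.0
```

```bash
python3 -c "
from plan import *
st()"
```

```text
t 15.02 [ 0.5831 -0.1729  0.1663] yaw 28.56 F [-2.2  0.8  5.9] M [ 0.25  0.55 -0.13] op 0.495 gf 29.98679582029581 j [-27.1  32.7  87.7   0.   59.5 -55.6]
```

CCW turns freely (0.13 Nm). Continuing until the end stop begins to show.

{"op": "move_arm", "data": {
  "increments": [
    {"xyz": [0, 0, 0], "roll": -0.1, "grip": 0},
    {"xyz": [0, 0, 0], "roll": -0.1, "grip": 0},
    {"xyz": [0, 0, 0], "roll": -0.1, "grip": 0},
    {"xyz": [0, 0, 0], "roll": -0.1, "grip": 0},
    {"xyz": [0, 0, 0], "roll": -0.1, "grip": 0}
  ]
}}

```text
time_s: 15.43
position: [0.5825, -0.1726, 0.1664]
tcp_rot: [[-0.841, 0.541, -0.0], [0.541, 0.841, 0.001], [0.001, 0.001, -1.0]]
force: [-3.6, 2.6, 6.8]
opening: 0.499
grasp_force: 30.0
```

```bash
python3 -c "
from plan import *
st()"
```

```text
t 15.43 [ 0.5825 -0.1726  0.1664] yaw 57.26 F [-3.6  2.6  6.8] M [ 0.38  0.68 -0.13] op 0.499 gf 29.981776820495725 j [-27.1  32.7  87.8   0.1  59.6 -84.3]
```

{"op": "move_arm", "data": {
  "increments": [
    {"xyz": [0, 0, 0], "roll": -0.05, "grip": 0},
    {"xyz": [0, 0, 0], "roll": -0.05, "grip": 0},
    {"xyz": [0, 0, 0], "roll": -0.05, "grip": 0}
  ]
}}

```text
time_s: 15.68
position: [0.5823, -0.1726, 0.1664]
tcp_rot: [[-0.912, 0.411, -0.001], [0.411, 0.912, 0.001], [0.001, 0.0, -1.0]]
force: [-4.2, 1.7, 6.0]
opening: 0.496
grasp_force: 30.0
```

```bash
python3 -c "
from plan import *
st()"
```

```text
t 15.68 [ 0.5823 -0.1726  0.1664] yaw 65.72 F [-4.2  1.7  6. ] M [ 0.31  0.71 -0.19] op 0.496 gf 29.983191434293985 j [-27.1  32.7  87.8   0.   59.6 -92.8]
```

{"op": "move_arm", "data": {
  "increments": [
    {"xyz": [0, 0, 0], "roll": -0.05, "grip": 0},
    {"xyz": [0, 0, 0], "roll": -0.04, "grip": 0}
  ]
}}

```text
time_s: 15.85
position: [0.5822, -0.1729, 0.1664]
tcp_rot: [[-0.945, 0.328, -0.001], [0.328, 0.945, 0.0], [0.001, 0.0, -1.0]]
force: [-4.3, 0.9, 6.5]
opening: 0.502
grasp_force: 30.0
```

{"op": "move_arm", "data": {
  "increments": [
    {"xyz": [0, 0, -3], "roll": 0, "grip": 0},
    {"xyz": [0, 0, -3], "roll": 0, "grip": 0},
    {"xyz": [0, 0, 0], "roll": 0, "grip": 0}
  ]
}}

```text
time_s: 16.1
position: [0.5823, -0.1732, 0.1709]
tcp_rot: [[-0.944, 0.33, -0.001], [0.33, 0.944, 0.0], [0.001, -0.0, -1.0]]
force: [-2.6, 0.8, 0.6]
opening: 0.503
grasp_force: 30.0
```

```bash
python3 -c "
from plan import *
st()"
```

```text
t 16.1 [ 0.5823 -0.1732  0.1709] yaw 70.72 F [-2.6  0.8  0.6] M [-0.06  0.82 -0.1 ] op 0.503 gf 29.996782215312123 j [-27.1  32.4  87.5  -0.   60.2 -97.8]
```

Little resistance, so it is coming off. Lifting straight up to 100 mm in total (TCP z about 0.266).

{"op": "move_arm", "data": {
  "increments": [
    {"xyz": [0, 0, -8], "roll": 0, "grip": 0},
    {"xyz": [0, 0, -10], "roll": 0, "grip": 0},
    {"xyz": [0, 0, -10], "roll": 0, "grip": 0},
    {"xyz": [0, 0, -10], "roll": 0, "grip": 0},
    {"xyz": [0, 0, -10], "roll": 0, "grip": 0}
  ]
}}

```text
time_s: 16.52
position: [0.5841, -0.1736, 0.2204]
tcp_rot: [[-0.944, 0.33, 0.003], [0.33, 0.944, -0.001], [-0.003, -0.0, -1.0]]
force: [-0.0, -0.6, -0.9]
opening: 0.5
grasp_force: 30.0
```

{"op": "move_arm", "data": {
  "increments": [
    {"xyz": [0, 0, -10], "roll": 0, "grip": 0},
    {"xyz": [0, 0, -10], "roll": 0, "grip": 0},
    {"xyz": [0, 0, -10], "roll": 0, "grip": 0},
    {"xyz": [0, 0, -10], "roll": 0, "grip": 0},
    {"xyz": [0, 0, -7], "roll": 0, "grip": 0}
  ]
}}

```text
time_s: 16.93
position: [0.5834, -0.1734, 0.267]
tcp_rot: [[-0.944, 0.329, 0.001], [0.329, 0.944, -0.001], [-0.002, -0.0, -1.0]]
force: [-0.3, -0.4, -2.4]
opening: 0.499
grasp_force: 30.0
```

{"op": "move_arm", "data": {
  "increments": [
    {"xyz": [0, 0, 0], "roll": 0, "grip": 0},
    {"xyz": [0, 0, 0], "roll": 0, "grip": 0},
    {"xyz": [0, 0, 0], "roll": 0, "grip": 0},
    {"xyz": [0, 0, 0], "roll": 0, "grip": 0}
  ]
}}

```text
time_s: 17.27
position: [0.5825, -0.1731, 0.2646]
tcp_rot: [[-0.944, 0.33, -0.002], [0.33, 0.944, 0.001], [0.002, 0.0, -1.0]]
force: [0.3, -0.5, -1.2]
opening: 0.5
grasp_force: 30.0
```

Run:
```python
from plan import *
st()
a,_=bot.capture('scene'); b,_=bot.capture('top')
cv2.imwrite('pics/f.png',np.hstack([cv2.resize(a[110:320,130:380],(400,400)),cv2.resize(b[90:270,150:330],(400,400))])[...,::-1])
```

```text
t 17.27 [ 0.5825 -0.1731  0.2646] yaw 70.76 F [ 0.3 -0.5 -1.2] M [-0.04 -0.02  0.01] op 0.5 gf 29.98914774041623 j [-27.1  26.4  81.8   0.   71.9 -97.8]
```

View pics/f.png

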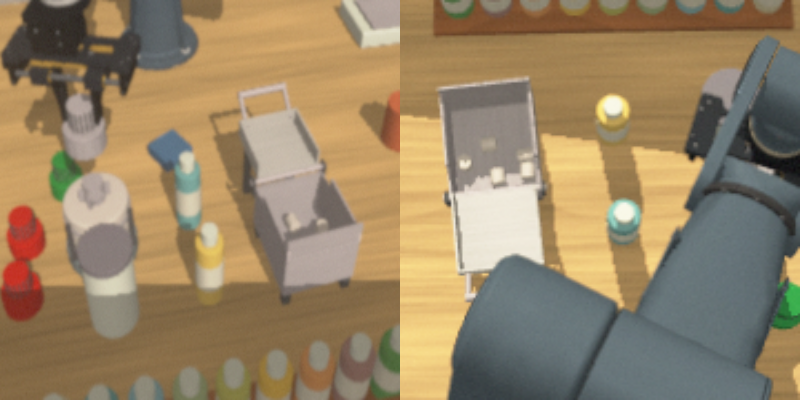

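The cap hangs level in the gripper above the bare neck at (90,190). The tray is level and empty, with the cylinders in the hopper, and the bystanders haven't moved.

```bash
python3 -c "
from rig import bot
print(bot.hand_in())"
```

```text
the job is handed in; nothing more can be done
None
```

I handed the job in at about 17 s. The tray was emptied into the hopper and lowered back to level, and the cap came off counter-clockwise and is held level about 10 cm above its seat. I couldn't count all five cylinders in the pictures, but none are left in the tray. My first grab at the bar briefly clamped the tray's rear wall (about 31 N at the wrist), so I released and regripped.

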